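# Close the glue pot with its bayonet cap and hold it locked

## Task

The pressure glue pot stands open: find its bayonet filler cap (the large cap with the bar grip) among the spare fittings in the wooden box, push it down into the filler neck against its sprung seal with the lugs through the notches, and turn it clockwise, seen from above, a full quarter turn to its stop. Do not let go: finish still gripping the cap there, down and fully turned, so that I can run in the locking screw while you hold it. Take nothing else out of the box, and leave the book, the bottle and the brush where they are.

Things in the scene. Friction and masses are not known exactly. Their poses are not given: they have to be found in the camera images.
- cap_bar (a point): Centre of the bar grip on the bayonet cap to be fitted (loose, aluminium, about 0.25 kg, upright in the box at the start), on the cap's axis, 47 mm above its foot. x runs along the bar and through both lugs, z up (half a turn about z makes no difference). Bar: 14 mm thick (y), 50 mm long (x), 26 mm high (34 to 60 mm above the foot), on a disc 64 mm across (26 to 34 mm above the foot).
- cap_foot (a point): Centre of the foot of the same cap, axes as cap_bar. The spigot below the disc is 34 mm across (its lowest 4 mm tapered to 29 mm), with two lugs at its foot along x: 46 mm over both, each 9 mm wide and 6 mm high (0 to 6 mm above the foot).
- cap_washer (a point): Centre of the cap's black rubber sealing washer that hangs round the spigot, 62 mm outside: its underside is 8 mm above the foot. It lands on the neck's rim. A spring pushes it down and it can be pressed up 10 mm toward the disc: about 4 N to start, 1.2 N more per mm.
- neck_mouth (a point): Centre of the mouth of the glue pot's filler neck, level with the rim, 175 mm above the bench; z up. The neck is 62 mm outside, 52 mm inside. Inside, 3 to 8 mm below the rim, is a flange with a round 37 mm hole and two opposite notches, 13 mm wide, out to the neck wall, along this frame's x axis. The lugs pass only through the notches.
- neck_flange (a point): Underside of that flange, on the axis, 8 mm below the rim, same axes. With the lugs under it (cap foot more than 14 mm below the rim: seal squeezed 6 mm, about 11 N; all the way down is 18 mm, about 16 N) the cap turns clockwise from above, 90 degrees from the notches to a solid stop, where its bar lies along y. Anticlockwise is blocked. Only friction keeps it at the stop.
- pot: Steel pressure glue pot, 150 mm across, screwed to the bench by its foot plate (it does not move); origin under its middle on the bench, axes as neck_mouth; the neck is at the middle of the lid. A small dial gauge stands on the lid on its -x side, in line with the notches; its top and the other lid fittings are at most 186 mm above the bench.
- cap: The bayonet cap as a whole; origin at the foot of its spigot.
- partsbox_floor (a point): Centre of the inner floor of the open wooden box of spare fittings, 5 mm above the bench; the box is fixed, 186 by 254 mm (x, y) outside, 5 mm walls, 38 mm high.
- smallcap: Leave in the box: a smaller cap of the same pattern (disc 40 mm across, 44 mm high in all), too small for the neck.
- plug: Leave in the box: brass hexagon plug, 34 mm across flats, 32 mm high.
- elbow: Leave in the box: lying brass pipe elbow, about 52 by 56 mm, 18 mm thick.
- wingnut: Leave in the box: dark wing nut, 55 mm over the wings, 28 mm high.
- gasket: Leave in the box: flat rubber ring, 58 mm across, 6 mm high.
- nut1: Leave in the box: hexagon nut, 22 mm across flats, 10 mm high.
- nut2: Leave in the box: a second nut, the same.
- gluebottle: Leave alone: white glue bottle, 62 mm across, 165 mm high, standing on the bench beyond the work; origin at the centre of its underside.
- book: Leave alone: bound book lying on the bench beyond the work, 156 by 216 by 34 mm; origin at the centre of its underside.
- brush: Leave alone: flat glue brush lying on the bench between the box and the pot, 200 mm long along its x axis, 42 mm wide, 20 mm thick; origin at the middle of its length, on the bench.
There are look-alikes about, which are no part of the job. What is shaped like the cap but pink or purple is not meant.

How it is judged:
By the outcome, as a careful person would: the job done as asked, in the order asked, and still so for the second after the job is handed in, while the arm keeps its last pose, push and grip.
It also fails if it takes over 48 s, if anything falls off the work surface, if the arm or the gripper's body presses on something with over 40 N, if the wrist force passes 120 N, or if a joint passes its speed limit or range.

## Robot

A 7-joint arm with a two-finger parallel gripper is mounted at the origin on the work surface. World frame = base frame: x ahead of the robot, y to its left, z up, the work surface at z = 0. Lengths are in m, angles in degrees, forces in N, time in s.
With the tool pointing down it reaches from about 0.425 to 0.875 m from the base axis. Payload 4.7 kg.
Tool frame: the origin (TCP) lies at the very end of the fingers, on their centre line; the grasp point (between the pads) lies 19 mm behind it; z points along the fingers, y is the direction in which the jaws open and shut (so a half turn about z gives the same grasp; the last joint's range is limited). The gripper opens to 87 mm and grips with 3 to 60 N. Pads are 19 mm wide; open, the fingers measure 117 mm over their backs; the gripper's body (75 mm by 190 mm) begins 51 mm behind the grasp point.
Start: joints at [77.183, 18.392, -4.016, 83.108, 1.295, 78.541, -3.26], TCP at [0.153, -0.632, 0.223] pointing down, gripper open.
Joint ranges: [-163.93, 163.93], [-17.29, 119.83], [-79.2, 71.16], [3.27, 140.29], [-89.18, 269.18], [5.43, 117.66], [-154.24, 154.24]. Speed limits (degrees/s): [147.25, 147.25, 180, 180, 180, 180, 180].

## Interface

Orientations are given as [roll, pitch, yaw] about the fixed x, y, z axes, in that order (R = Rz(yaw) Ry(pitch) Rx(roll)).
In Python, from cell import * gives the robot as it stands.
- The arm moves only by the tool drive_tool, never from a script. Its argument "moves" is text: rows parted by semicolons, each of 5 numbers parted by spaces: the shift along the tool's x, y, z in m, then the turn about the tool's z in degrees, then the gripper's target within -1 to 1 (fully open at 1, half-way at 0, shut at -1). In form: x y z yaw fingers; .... A call has exactly 8 rows; each row is the pose to reach, as a shift and turn from the pose commanded when the call began, along the tool's axes at that moment; what a row does not reach only later rows make up. A row lasts 1/10 s, in which the tool goes at most 50 mm and 8.59 degrees, less where a joint would pass 70% of its speed; a pose out of reach is approached as far as the arm can. A call with a gripper value outside its range is refused whole. The fingers move at their own pace and stop on an object; "grip_force" is the grip in N (left out, the last holds). Time passes only in rows, so rows that repeat a pose let the fingers close, or fill a call up. It gives the time, the measured TCP pose, the force and the opening at its end, in the units of the state.
- get_obs(): the state, without advancing time (a new reading comes with each control period).
- read_camera(name): name is "scene" or "top" or "wrist"; returns (picture, depth): 384x512x3 uint8, red, green, blue; 384x512 float32, m along the optical axis (not along the pixel's ray), 0 where there is no reading.
- calibration(name): a dict with "intrinsics" (3x3 intrinsics, pixels), "cam_to_world" (4x4, takes a point from camera to world coordinates); the wrist camera has in their place "T_tool_cam" (4x4, takes a point from camera to tool coordinates, whose origin is the TCP and whose axes are the flange's). Camera axes: x right, y up, looking along -z (the intrinsics and any distortion apply to the point x, -y, -z); pixel columns grow to the right and rows downward; lengths in m; the calibration is good to about 2 mm. A picture is of the moment at which its call begins: read the wrist's pose just before it. calibration takes no time and is no camera call.
- sign_off(): hands the job in, once; it reports no verdict.
Trained networks look in the newest picture that a camera, given by its name, has taken for a name from the list of things; names that differ only in an ending like _2 or _b are one class to them, and where a whole thing is asked for, a point or a joint stands for the part that bears it (a point fixed in the world has none). Each returns a list of dicts, best first, with "conf" (0 to 1); they miss things now and then, are a little off and sometimes report something else, mostly with a low value. They report only what shows in the picture. A call takes as long as a camera call. They do not tell look-alikes from the thing itself.
- search_frame(camera, name): "uv" ([column, row] in pixels, amid what is visible of it).
- pinpoint(camera, name): "uv" ([column, row] in pixels: a listed point, or the origin of a listed thing).
The state is a dict: "time_s": time; "qpos": joint angles; "joint_velocities": joint speeds; "effort": joint torques, N m; "tool_pos": TCP position; "tool_rot": TCP orientation; "force": force on the tool from outside, world axes, zero at the start; "wrist_torque": the same for the moment, N m; "grip_width": finger opening in m.
Only numpy, scipy, OpenCV 4.12 (cv2) and the standard library are available. Lean on these libraries where they do the work, as an engineer would, in place of code of your own. Each camera call takes 0.05 s, during which the arm holds its last target. There are 200 camera calls.

## Working session

There is one attempt and no reset: what is moved stays moved. The work goes in short steps, Python scripts to look and compute and a tool call to move; the robot and the scene stay as the last step left them, time stands still between calls to the robot, and variables do not carry over. Pictures are saved under pics/ and viewed, about 8 in all and at most 12, crops included, and the job is handed in when it is done.

Besides the shell and the picture viewer there is one more tool, called after "Call:" as name(argument=value, ...) on one line, values as JSON. drive_tool: Moves the arm, as the interface text tells. Its arguments: {"type":"object","properties":{"moves":{"type":"string"},"grip_force":{"type":"number"}},"required":["moves"]}

```bash
mkdir -p pics; ls; cat > h.py <<'E'
from cell import *
import numpy as np, cv2
from scipy.spatial.transform import Rotation as R
def cam(name, obs=None):
    c=calibration(name); K=np.array(c["intrinsics"])
    if "cam_to_world" in c: T=np.array(c["cam_to_world"])
    else:
        o=obs or get_obs(); W=np.eye(4); W[:3,:3]=R.from_euler('xyz',o["tool_rot"],degrees=True).as_matrix(); W[:3,3]=o["tool_pos"]; T=W@np.array(c["T_tool_cam"])
    return K,T,c
def ray(K,T,uv):
    p=np.linalg.inv(K)@[uv[0],uv[1],1]; d=T[:3,:3]@[p[0],-p[1],-p[2]]; return T[:3,3],d
def at(K,T,uv,depth): o,d=ray(K,T,uv); return o+d*depth
def atz(K,T,uv,z): o,d=ray(K,T,uv); return o+d*(z-o[2])/d[2]
def cloud(K,T,dep):
    v,u=np.mgrid[:dep.shape[0],:dep.shape[1]]
    p=np.stack([(u-K[0,2])/K[0,0],-(v-K[1,2])/K[1,1],-np.ones_like(u)],-1)*dep[...,None]
    return p@T[:3,:3].T+T[:3,3]
def save(n,im): cv2.imwrite("pics/"+n,im[...,::-1])
E
python3 - <<'E'
from h import *
np.set_printoptions(precision=4,suppress=True)
print(get_obs())
ims=[]
for n in ["scene","top"]:
    im,d=read_camera(n); K,T,c=cam(n); print(n,{k:v for k,v in c.items() if k not in("x",)})
    np.savez(n,im=im,d=d)
    for nm in ["cap_bar","neck_mouth","cap_foot","smallcap"]:
        for r in pinpoint(n,nm)[:3]:
            uv=r["uv"]; dd=d[int(uv[1]),int(uv[0])]; print(nm,np.round(uv,1),round(r["conf"],2),at(K,T,uv,dd) if dd>0 else None)
    save(n+".png",im); 
E
```

```text
pics
{'time_s': 0.0, 'qpos': array([77.1833, 18.4391, -4.0173, 83.1759,  1.2973, 78.5411, -3.2604]), 'joint_velocities': array([-0.0135, -0.056 , -0.0925, -0.024 ,  0.0247, -0.1812,  0.0422]), 'effort': array([ -0.0004, -49.1289,  -0.404 , -31.2529,  -0.0638,   0.0437,
         0.0002]), 'tool_pos': array([ 0.1529, -0.6312,  0.2215]), 'tool_rot': array([-179.8893,    0.0076,   13.6282]), 'force': array([0.2564, 0.1871, 0.1246]), 'wrist_torque': array([0.0103, 0.0037, 0.0895]), 'grip_width': 0.08702079072106138}
scene {'intrinsics': array([[397.6308,   0.    , 259.9489],
       [  0.    , 397.6308, 189.4349],
       [  0.    ,   0.    ,   1.    ]]), 'cam_to_world': array([[ 0.409 , -0.5956,  0.6914,  1.0657],
       [ 0.9125,  0.2727, -0.3048, -0.2462],
       [-0.007 ,  0.7555,  0.6551,  0.6543],
       [ 0.    ,  0.    ,  0.    ,  1.    ]])}
cap_bar [198.8 228.3] 0.98 [ 0.5006 -0.1343  0.0633]
cap_bar [152.9 182.5] 0.93 [ 0.31   -0.1867  0.0586]
cap_bar [127.6 208.9] 0.63 [ 0.3608 -0.257   0.0453]
neck_mouth [365.1 145.3] 0.62 [0.5178 0.2401 0.1708]
neck_mouth [199.2 239.9] 0.49 [ 0
[... 352 characters left out ...]
  [  0.    , 379.1245, 188.731 ],
       [  0.    ,   0.    ,   1.    ]]), 'cam_to_world': array([[ 0.1553,  0.9673, -0.2004,  0.3787],
       [-0.9879,  0.1529, -0.0276,  0.0045],
       [ 0.0039,  0.2023,  0.9793,  0.9301],
       [ 0.    ,  0.    ,  0.    ,  1.    ]])}
cap_bar [324.9 229.9] 0.85 [ 0.4851 -0.137   0.0639]
cap_bar [304.1 280.4] 0.82 [ 0.3664 -0.1055  0.0576]
cap_bar [328.7 321.3] 0.79 [ 0.2885 -0.1698  0.06  ]
neck_mouth [160.9 172.9] 0.56 [0.5404 0.2351 0.1488]
cap_foot [320.5 228.1] 0.89 [ 0.4878 -0.1268  0.0624]
cap_foot [325.8 317.1] 0.85 [ 0.2936 -0.1677  0.0327]
cap_foot [300.8 279.5] 0.76 [ 0.3671 -0.0987  0.0515]
smallcap [383.8 202.5] 0.76 [ 0.5751 -0.2724  0.0381]
```

View pics/top.png

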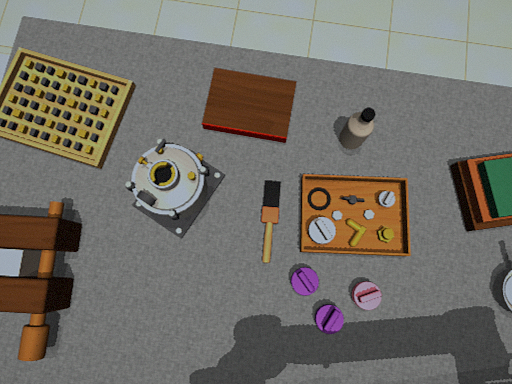

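View pics/scene.png

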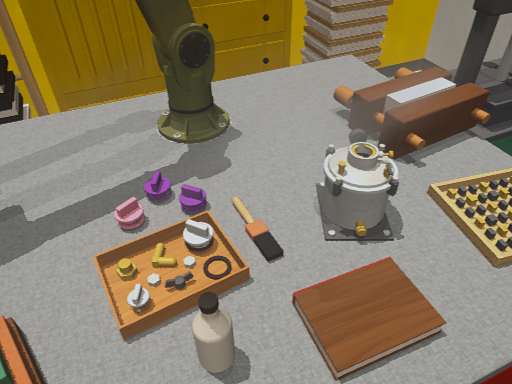

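Top view: the silver cap is in the box at (322,230), the pot's neck at (162,174). The pink and purple look-alikes lie outside the box. Next I'll get the rough geometry, then use the wrist camera.

```bash
python3 - <<'E'
from h import *
np.set_printoptions(precision=4,suppress=True)
print(calibration("wrist"))
for n in ["scene","top"]:
    z=np.load(n+".npz"); K,T,_=cam(n); P=cloud(K,T,z["d"]); 
    m=(np.hypot(P[...,0]-.492,P[...,1]+.132)<.05)&(P[...,2]>.048)&(P[...,2]<.08)
    q=P[m]; c=q.mean(0); u,s,v=np.linalg.svd((q-c)[:,:2],full_matrices=False); print(n,"bar",len(q),c,q[:,2].max(),np.degrees(np.arctan2(v[0,1],v[0,0])),s/np.sqrt(len(q)))
    m=(np.hypot(P[...,0]-.525,P[...,1]-.238)<.06)&(P[...,2]>.166)&(P[...,2]<.182)
    q=P[m]; print("neck",len(q),q.mean(0),q.min(0),q.max(0))
a=np.load("top.npz")["im"]
b=cv2.resize(a[125:250,110:235],(500,500),interpolation=cv2.INTER_CUBIC); e=cv2.resize(a[190:260,290:360],(300,300),interpolation=cv2.INTER_CUBIC)
o=np.zeros((500,800,3),np.uint8);o[:,:500]=b;o[:300,500:]=e; save("crop.png",o)
E
```

```text
{'intrinsics': array([[287.1657,   0.    , 255.0256],
       [  0.    , 287.1657, 194.2244],
       [  0.    ,   0.    ,   1.    ]]), 'T_tool_cam': array([[-0.0004,  0.9522,  0.3054,  0.085 ],
       [ 1.    ,  0.0003,  0.0006,  0.    ],
       [ 0.0005,  0.3054, -0.9522, -0.1621],
       [ 0.    ,  0.    ,  0.    ,  1.    ]])}
scene bar 213 [ 0.4902 -0.1369  0.0598] 0.06664568070232169 41.63963838336221 [0.0149 0.0041]
neck 519 [0.5245 0.2296 0.1721] [0.4653 0.1915 0.166 ] [0.5648 0.2775 0.1819]
top bar 157 [ 0.4866 -0.1321  0.0621] 0.06765734661161293 -139.74285647564176 [0.0143 0.0043]
neck 570 [0.5286 0.2316 0.1731] [0.4663 0.1948 0.1661] [0.5659 0.2823 0.1819]
```

View pics/crop.png

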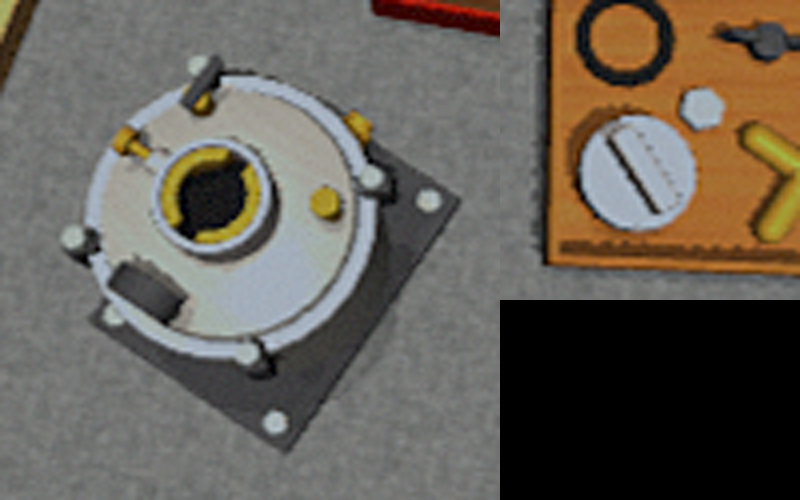

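Crop: the notches show as gaps in the gold flange, upper right (235,170) and lower left (185,225), which puts pot x at roughly -30°. The dial gauge is at lower left (147,290). The bar lies at about 40°. I'm going over the cap for the wrist view.

Call:
drive_tool(moves="0.02 -0.018 0 0 1; 0.055 -0.05 0 0 1; 0.092 -0.084 0 0 1; 0.128 -0.117 0 0 1; 0.165 -0.151 0 0 1; 0.202 -0.185 0 0 1; 0.239 -0.218 0 0 1; 0.276 -0.252 0 0 1")

```text
time_s: 1.3
tool_pos: [0.3627, -0.3204, 0.223]
tool_rot: [179.9, -0.0, 13.6]
force: [0.8, -1.3, 1.1]
grip_width: 0.0869
```

Call:
drive_tool(moves="0.037 -0.033 0.005 -5 0.2; 0.074 -0.067 0.015 -10 0.2; 0.11 -0.1 0.03 -16 0.2; 0.14 -0.127 0.045 -21 0.2; 0.16 -0.147 0.055 -26 0.2; 0.166 -0.152 0.057 -26.4 0.2; 0.166 -0.152 0.057 -26.4 0.2; 0.166 -0.152 0.057 -26.4 0.2")

```text
time_s: 2.1
tool_pos: [0.4869, -0.137, 0.1659]
tool_rot: [179.9, 0.0, 39.9]
force: [-0.4, -0.2, 0.0]
grip_width: 0.0528
```

```bash
python3 - <<'E'
from h import *
np.set_printoptions(precision=4,suppress=True)
o=get_obs(); print(o["time_s"],o["tool_pos"],o["tool_rot"],o["force"])
im,d=read_camera("wrist"); K,T,_=cam("wrist",o)
np.savez("w1",im=im,d=d,T=T)
for nm in ["cap_bar","cap_foot"]:
    for r in pinpoint("wrist",nm)[:2]:
        uv=r["uv"]; print(nm,uv,r["conf"],atz(K,T,uv,.052),atz(K,T,uv,.005))
P=cloud(K,T,d)
m=(np.hypot(P[...,0]-.488,P[...,1]+.134)<.045)&(d>0)
for lo,hi in [(.055,.075),(.03,.047)]:
    q=P[m&(P[...,2]>lo)&(P[...,2]<hi)]; 
    r=cv2.minAreaRect((q[:,:2]*1000).astype(np.float32)); print(lo,len(q),np.median(q,0),r)
save("w1.png",im)
E
```

```text
2.1 [ 0.4869 -0.137   0.1659] [179.9481   0.0415  39.8605] [-0.4149 -0.1706  0.0071]
cap_bar [253.5, 189.4] 0.89 [ 0.4873 -0.135   0.052 ] [ 0.4762 -0.1439  0.005 ]
cap_bar [165.8, 255.3] 0.88 [ 0.3691 -0.1097  0.052 ] [ 0.3379 -0.1144  0.005 ]
cap_foot [176.6, 238.6] 0.71 [ 0.393  -0.1072  0.052 ] [ 0.3659 -0.1114  0.005 ]
cap_foot [261.9, 303.4] 0.64 [ 0.3882 -0.23    0.052 ] [ 0.3602 -0.2551  0.005 ]
0.055 729 [ 0.49   -0.1334  0.0641] ((488.47027587890625, -134.67652893066406), (48.93859100341797, 13.755631446838379), 40.04523468017578)
0.03 2130 [ 0.4906 -0.1312  0.0389] ((489.00030517578125, -127.80271911621094), (76.36212158203125, 62.80339813232422), 84.4151611328125)
```

View pics/w1.png

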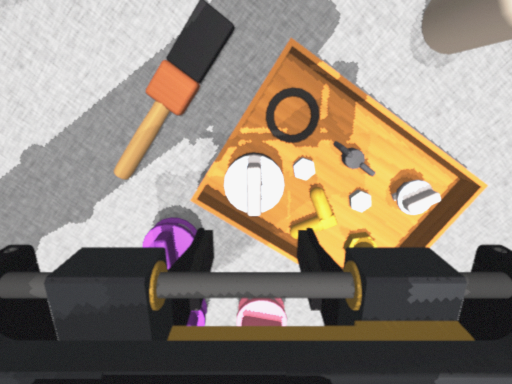

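Wrist view: the bar is vertical in the picture at (254,185), on the silver cap and clear of its neighbours. The jaws straddle it correctly. Descending.

Call:
drive_tool(moves="0.003 -0.001 0.03 0 0.2; 0.003 -0.001 0.065 0 0.2; 0.003 -0.001 0.095 0 0.2; 0.003 -0.001 0.112 0 0.2; 0.003 -0.001 0.12 0 0.2; 0.003 -0.001 0.123 0 0.2; 0.003 -0.001 0.123 0 0.2; 0.003 -0.001 0.123 0 0.2")

```text
time_s: 3.05
tool_pos: [0.4898, -0.1331, 0.0437]
tool_rot: [179.9, -0.0, 40.0]
force: [0.5, -0.9, -0.3]
grip_width: 0.0525
```

Call:
drive_tool(moves="0 0 0 0 -0.5; 0 0 0 0 -1; 0 0 0 0 -1; 0 0 0 0 -1; 0 0 0 0 -1; 0 0 0 0 -1; 0 0 0 0 -1; 0 0 0 0 -1", grip_force=50)

```text
time_s: 3.85
tool_pos: [0.4889, -0.1326, 0.0425]
tool_rot: [180.0, 0.0, 40.0]
force: [0.2, -0.5, -0.8]
grip_width: 0.0136
```

Call:
drive_tool(moves="0 0 -0.005 0 -1; 0 0 -0.025 0 -1; 0 0 -0.06 0 -1; 0 0 -0.1 0 -1; 0 0 -0.14 0 -1; 0 0 -0.18 0 -1; 0 0 -0.205 0 -1; 0 0 -0.21 0 -1")

```text
time_s: 4.65
tool_pos: [0.4905, -0.1326, 0.256]
tool_rot: [179.7, -0.1, 40.0]
force: [0.3, 0.4, -2.5]
grip_width: 0.0135
```

Call:
drive_tool(moves="0.02 -0.011 0 -5 -1; 0.06 -0.034 0 -12 -1; 0.105 -0.06 0 -20 -1; 0.15 -0.086 0 -28 -1; 0.195 -0.112 0 -36 -1; 0.235 -0.136 0 -44 -1; 0.27 -0.156 0 -52 -1; 0.294 -0.169 0 -60 -1")

```text
time_s: 5.45
tool_pos: [0.6042, 0.1902, 0.2503]
tool_rot: [-179.8, -0.1, 100.6]
force: [0.1, 0.2, -2.4]
grip_width: 0.0136
```

Call:
drive_tool(moves="0 0 0 -8 -1; 0 0 0 -16 -1; 0 0 0 -24 -1; 0 0 0 -32 -1; 0 0 0 -40 -1; 0 0 0 -47 -1; 0 0 0 -50 -1; 0 0 0 -50 -1")

```text
time_s: 6.25
tool_pos: [0.6045, 0.1856, 0.2504]
tool_rot: [-179.9, -0.2, 150.1]
force: [-0.2, 0.8, -3.0]
grip_width: 0.0135
```

```bash
python3 - <<'E'
from h import *
np.set_printoptions(precision=4,suppress=True)
o=get_obs(); print(o["time_s"],o["qpos"],o["tool_pos"],o["tool_rot"],o["force"],o["grip_width"])
im,d=read_camera("wrist"); K,T,_=cam("wrist",o)
np.savez("w2",im=im,d=d,T=T)
for nm,z in [("neck_mouth",.175),("neck_flange",.167),("pot",0)]:
    for r in pinpoint("wrist",nm)[:2]:
        uv=r["uv"]; print(nm,uv,r["conf"],atz(K,T,uv,z))
P=cloud(K,T,d)
m=(np.hypot(P[...,0]-.527,P[...,1]-.233)<.045)&(d>0)&(P[...,2]>.172)&(P[...,2]<.180)
q=P[m]; c,r=cv2.minEnclosingCircle((q[:,:2]*1000).astype(np.float32)); print(len(q),np.median(q,0),c,r)
save("w2.png",im)
E
```

```text
6.25 [ 24.1195  26.0806 -59.6604  81.7414  22.307   84.9588  25.1325] [0.6045 0.1856 0.2504] [-179.8874   -0.1501  150.0571] [-0.2034  0.7819 -3.0136] 0.01352189309650281
neck_mouth [254.4, 109.2] 0.7 [0.536  0.2249 0.175 ]
neck_flange [254.0, 107.2] 0.85 [0.5346 0.2253 0.167 ]
pot [256.0, 104.3] 0.62 [0.5341 0.2278 0.    ]
2202 [0.5305 0.2286 0.1743] (525.63916015625, 233.20779418945312) 43.77760696411133
```

View pics/w2.png

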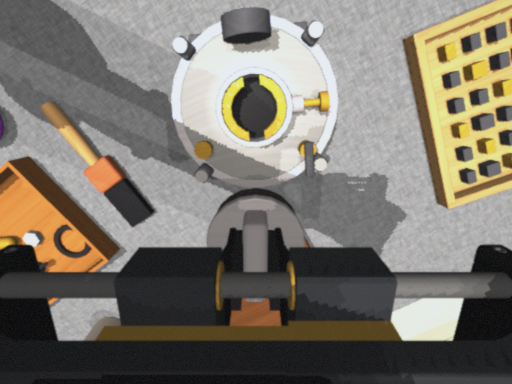

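The wrist view shows the neck at (254,107), with notches at top (248,75) and bottom (258,135), almost in line with the tool's x. The gauge is at the top and the cap is in the jaws. Now the precise fit.

```bash
python3 - <<'E'
from h import *
np.set_printoptions(precision=4,suppress=True)
z=np.load("w2.npz"); im,d,T=z["im"],z["d"],z["T"]; K,_,_=cam("wrist"); P=cloud(K,T,d)
from scipy.optimize import least_squares
# rim by depth
c=np.array([.535,.2255])
for _ in range(4):
    rr=np.hypot(P[...,0]-c[0],P[...,1]-c[1]); q=P[(abs(P[...,2]-.175)<.004)&(rr>.022)&(rr<.035)]
    f=least_squares(lambda p:np.hypot(q[:,0]-p[0],q[:,1]-p[1])-p[2],[*c,.0285],loss='soft_l1',f_scale=.002); c=f.x[:2]
print("rim",len(q),f.x,np.median(q[:,2]), q.min(0),q.max(0))
# rectified at flange top z=.172, 0.25mm/px, x right y up in world, centre c
def rect(zz,s=0.00025,n=320):
    g=(np.arange(n)-n/2)*s; X,Y=np.meshgrid(c[0]+g,c[1]-g); W=np.stack([X,Y,np.full_like(X,zz)],-1)
    p=(W-T[:3,3])@T[:3,:3]; u=K[0,2]+K[0,0]*p[...,0]/-p[...,2]; v=K[1,2]+K[1,1]*-p[...,1]/-p[...,2]
    return cv2.remap(im,u.astype(np.float32),v.astype(np.float32),cv2.INTER_LINEAR)
A=rect(.175); B=rect(.172)
hsv=cv2.cvtColor(B,cv2.COLOR_RGB2HSV).astype(int)
gold=(hsv[...,1]>110)&(hsv[...,2]>90)
n=320; yy,xx=np.mgrid[:n,:n]; X=(xx-n/2)*.25; Y=-(yy-n/2)*.25
q=np.c_[X[gold],Y[gold]]; q=q[np.hypot(*q.T)<30]
for r0 in (20.5,22,23.5):
  th=np.radians(np.arange(360)); u=(n/2+r0*np.cos(th)/.25).astype(int); v=(n/2-r0*np.sin(th)/.25).astype(int)
  g=gold[v,u]; e=np.flatnonzero(g!=np.roll(g,1)); print(r0,e.tolist(),g[e].tolist())
ed=cv2.findContours(gold.astype(np.uint8),cv2.RETR_EXTERNAL,cv2.CHAIN_APPROX_NONE)[0]
e=max(ed,key=len); print(cv2.minEnclosingCircle(q.astype(np.float32)))
o=np.hstack([cv2.resize(A,(400,400)),cv2.resize(B,(400,400))]); cv2.line(o,(600,0),(600,400),(255,0,0),1);cv2.line(o,(400,200),(800,200),(255,0,0),1); cv2.circle(o,(200,200),155,(255,0,0),1); cv2.circle(o,(200,200),130,(0,0,255),1); cv2.circle(o,(600,200),int(18.5*5),(0,0,255),1)
save("rect.png",o)
E
```

```text
rim 2175 [0.5356 0.225  0.0269] 0.17415254080127354 [0.505  0.1946 0.171 ] [0.5665 0.2557 0.1773]
20.5 [79, 81, 141, 173, 233, 236, 319, 351] [False, True, False, True, False, True, False, True]
22 [128, 129, 142, 173, 185, 190, 211, 212, 233, 235, 320, 350] [False, True, False, True, False, True, False, True, False, True, False, True]
23.5 [143, 172, 186, 188, 321, 351] [False, True, False, True, False, True]
((-0.3079569339752197, -0.32414746284484863), 25.775989532470703)
```

View pics/rect.png

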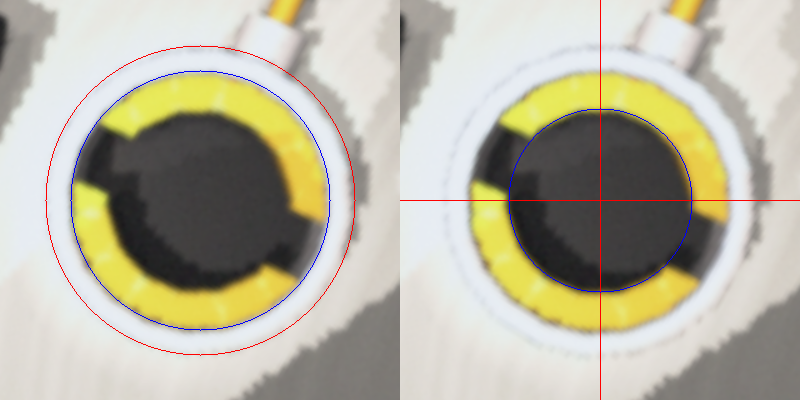

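Rectified: the rim circle matches well at (0.5355,0.225), and the notch line lies at about 156.3°. Now I'll measure the held cap in the same picture.

```bash
python3 - <<'E'
from h import *
np.set_printoptions(precision=4,suppress=True)
z=np.load("w2.npz"); im,d,T=z["im"],z["d"],z["T"]; K,_,c=cam("wrist"); Tc=np.array(c["T_tool_cam"])
Q=cloud(K,Tc,d) # tool frame
# disc top: tool z approx 0.0375-0.034=+0.0035 ; bar top -0.0225
for nm,lo,hi in [("disc",0.0,.008),("bar",-.027,-.018)]:
    m=(Q[...,2]>lo)&(Q[...,2]<hi)&(d>0)&(abs(Q[...,0])<.045)&(abs(Q[...,1])<.045); 
    if nm=="bar": m&=(abs(Q[...,1])<.012)
    q=Q[m]; print(nm,m.sum(),np.median(q,0),np.percentile(q,[1,99],axis=0))
    if nm=="disc":
        # outer edge per column
        e=[]
        for u in range(512):
            v=np.flatnonzero(m[:,u])
            if len(v): e.append(Q[v[0],u])
        e=np.array(e)
        from scipy.optimize import least_squares
        f=least_squares(lambda p:np.hypot(e[:,0]-p[0],e[:,1]-p[1])-.032,[0,0],loss='soft_l1',f_scale=.0005); print("disc centre",f.x,len(e),f.cost)
# red: check same for w1 pre-grasp in tool frame handled earlier
save("bar.png",cv2.resize(im[170:320,170:340],(680,600),interpolation=cv2.INTER_CUBIC))
E
```

```text
disc 2624 [0.0139 0.001  0.0037] [[-0.0042 -0.0292  0.002 ]
 [ 0.0283  0.0308  0.0076]]
disc centre [-0.0034  0.0008] 98 1.6511021582577802e-06
bar 1501 [ 0.0088  0.0004 -0.0216] [[-0.0262 -0.0113 -0.0264]
 [ 0.022   0.011  -0.0183]]
```

View pics/bar.png

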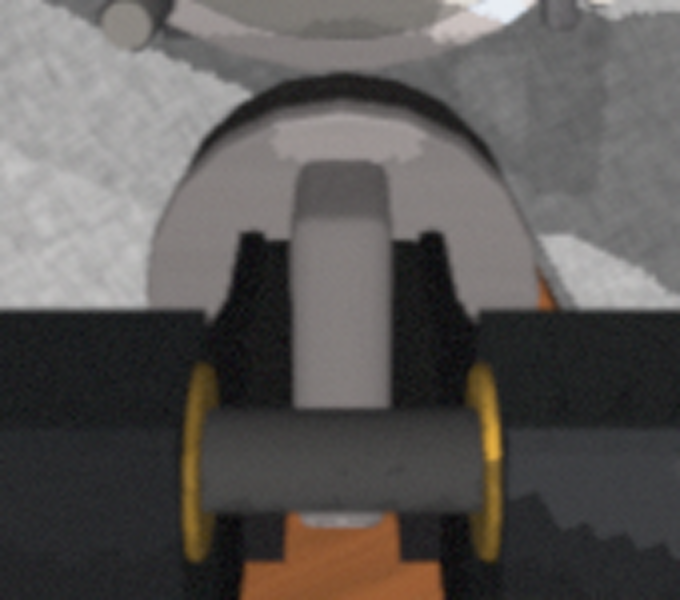

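The held cap's centre sits at tool (-3.0,+0.6) mm relative to the TCP; the neck is at tool (79.4,-0.4) mm. I'm moving over the neck, then hovering just above the rim.

Call:
drive_tool(moves="0.015 0 0 -1 -1; 0.04 -0.001 0 -3 -1; 0.065 -0.001 0 -5 -1; 0.079 -0.0013 0 -6.2 -1; 0.0823 -0.0013 0.005 -6.2 -1; 0.0823 -0.0013 0.015 -6.2 -1; 0.0823 -0.0013 0.025 -6.2 -1; 0.0823 -0.0013 0.03 -6.2 -1")

```text
time_s: 7.25
tool_pos: [0.5338, 0.2244, 0.2205]
tool_rot: [-179.9, -0.1, 156.1]
force: [-0.1, 0.5, -2.8]
grip_width: 0.0132
```

```bash
cat > st.py <<'E'
from h import *
np.set_printoptions(precision=4,suppress=True)
S=[]
for i in range(3):
    read_camera("top"); S.append(get_obs())
a=lambda k:np.mean([s[k] for s in S],0)
print(S[-1]["time_s"],a("tool_pos"),S[-1]["tool_rot"],"F",a("force"),"M",a("wrist_torque"),a("grip_width"),a("qpos"))
y=np.radians(S[-1]["tool_rot"][2]); x=np.array([np.cos(y),np.sin(y)]); yy=np.array([np.sin(y),-np.cos(y)])
cap=a("tool_pos")[:2]-.003*x+.0006*yy; e=np.array([.5355,.2249])-cap
print("cap",cap,"foot z",a("tool_pos")[2]-.0376,"to neck in tool xy",e@x,e@yy)
E
python3 st.py; python3 - <<'E'
from h import *
im,d=read_camera("wrist");save("w3.png",im)
E
```

```text
7.4 [0.5335 0.2249 0.2209] [-179.9708   -0.0783  156.1688] F [ 0.1715  0.206  -2.5295] M [ 0.0721 -0.1001 -0.0093] 0.013689024002498615 [ 26.6935  20.4921 -64.1415  91.9667  18.6241  79.4699  26.6321]
cap [0.5365 0.2242] foot z 0.18327967867418193 to neck in tool xy 0.001188421195854604 0.00021208063181561758
```

View pics/w3.png

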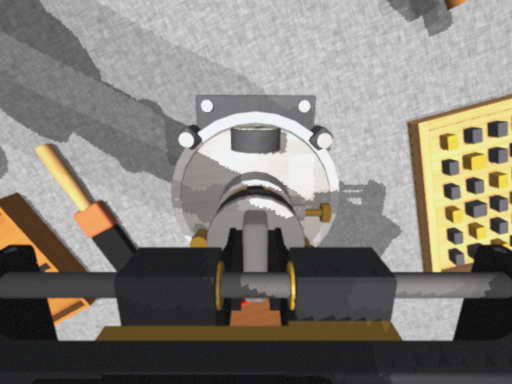

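The cap is over the neck. Feeling down to about 1.5 mm below the flange's top: a stiff force there would mean it isn't through the notches.

Call:
drive_tool(moves="0 0 0.003 0 -1; 0 0 0.006 0 -1; 0 0 0.009 0 -1; 0 0 0.011 0 -1; 0 0 0.012 0 -1; 0 0 0.013 0 -1; 0 0 0.013 0 -1; 0 0 0.013 0 -1")

```text
time_s: 8.25
tool_pos: [0.5335, 0.226, 0.2096]
tool_rot: [180.0, 0.0, 156.2]
force: [0.2, 0.1, -2.2]
grip_width: 0.0134
```

```bash
python3 st.py
```

```text
8.4 [0.5335 0.226  0.2096] [179.9985   0.0068 156.2251] F [ 0.2264 -0.5241 -1.9831] M [ 0.0663 -0.1356  0.0117] 0.013645608818833888 [ 26.4479  20.8905 -63.9366  92.9367  19.1073  78.2037  26.2569]
cap [0.5365 0.2253] foot z 0.1720242853668048 to neck in tool xy 0.0007538184299997697 -0.0007751050830496753
```

Call:
drive_tool(moves="0 0 0.001 0 -1; 0 0 0.002 0 -1; 0 0 0.003 0 -1; 0 0 0.004 0 -1; 0 0 0.004 0 -1; 0 0 0.004 0 -1; 0 0 0.004 0 -1; 0 0 0.004 0 -1")

```text
time_s: 9.2
tool_pos: [0.5335, 0.226, 0.2056]
tool_rot: [-180.0, 0.0, 156.2]
force: [0.1, 0.3, -2.8]
grip_width: 0.0135
```

```bash
python3 st.py
```

```text
9.35 [0.5335 0.2259 0.2055] [-179.9986    0.0044  156.2238] F [-0.2929  0.2658 -1.9645] M [ 0.0864 -0.1274 -0.0083] 0.013600576054950424 [ 26.3623  21.0608 -63.8319  93.2585  19.2733  77.8033  26.1321]
cap [0.5365 0.2253] foot z 0.1679438813447247 to neck in tool xy 0.0007302035684512266 -0.0007369357435940806
```

The cap is 4 mm into the flange with no force, so the lugs are in the notches. Pressing down on the spring.

Call:
drive_tool(moves="0 0 0.002 0 -1; 0 0 0.004 0 -1; 0 0 0.006 0 -1; 0 0 0.008 0 -1; 0 0 0.009 0 -1; 0 0 0.01 0 -1; 0 0 0.01 0 -1; 0 0 0.01 0 -1", grip_force=60)

```text
time_s: 10.15
tool_pos: [0.5337, 0.2262, 0.1972]
tool_rot: [180.0, 0.1, 156.2]
force: [-2.8, -1.6, 9.6]
grip_width: 0.0135
```

```bash
python3 st.py
```

```text
10.3 [0.5337 0.2262 0.1973] [179.9944   0.0781 156.2243] F [-2.7898 -1.6424 10.2285] M [-0.5076  0.6264 -0.0043] 0.013544456420075832 [ 26.1395  21.4223 -63.621   93.8994  19.6937  76.9469  25.8058]
cap [0.5367 0.2255] foot z 0.15967233261384817 to neck in tool xy 0.0008640577919550648 -0.0010771208368252102
```

Call:
drive_tool(moves="0.0004 -0.0005 0.001 0 -1; 0.0008 -0.001 0.002 0 -1; 0.0008 -0.001 0.0025 0 -1; 0.0008 -0.001 0.003 0 -1; 0.0008 -0.001 0.003 0 -1; 0.0008 -0.001 0.003 0 -1; 0.0008 -0.001 0.003 0 -1; 0.0008 -0.001 0.003 0 -1")

```text
time_s: 11.1
tool_pos: [0.5337, 0.2262, 0.1952]
tool_rot: [179.9, 0.2, 156.2]
force: [-0.8, -1.2, 11.8]
grip_width: 0.0135
```

```bash
python3 st.py
```

```text
11.25 [0.5337 0.2262 0.1952] [179.867    0.1845 156.2247] F [-1.9305 -1.3471 12.4575] M [-0.3687  0.3167  0.0144] 0.01338274170814139 [ 26.2631  21.3573 -63.6484  94.2132  19.7051  76.5228  25.7949]
cap [0.5367 0.2255] foot z 0.15760475485244219 to neck in tool xy 0.0008125089975808632 -0.0010565385139866283
```

Foot about 17 mm down, with the spring force agreeing (about 15 N). Turning clockwise, with compensation for the cap's offset in the tool.

Call:
drive_tool(moves="0 0.0003 0 5.6 -1; 0 0.0006 0 11 -1; 0 0.0009 0 17 -1; 0 0.0012 0 22.5 -1; -0.0001 0.0015 0 28 -1; -0.0002 0.0018 0 34 -1; -0.0003 0.0021 0 39.5 -1; -0.0004 0.0023 0 45 -1")

```text
time_s: 12.05
tool_pos: [0.5346, 0.2282, 0.1952]
tool_rot: [179.8, 0.0, 111.0]
force: [-2.2, -0.1, 12.9]
grip_width: 0.0136
```

```bash
python3 st.py
```

```text
12.2 [0.5347 0.2282 0.1952] [179.7968   0.0411 111.2139] F [-2.1141 -0.6932 12.0218] M [-0.3642  0.5786  0.0567] 0.01361229141249626 [ 20.0754  18.2863 -54.9769  94.1052  15.4808  75.4818 -16.3611]
cap [0.5363 0.2257] foot z 0.1576338294462702 to neck in tool xy -0.00041258610542708855 -0.0010223187401022322
```

Call:
drive_tool(moves="0 0.0002 0 5.6 -1; 0 0.0004 0 11 -1; 0 0.0006 0 17 -1; 0 0.0009 0 22.5 -1; -0.0001 0.0011 0 28 -1; -0.0002 0.0014 0 34 -1; -0.0003 0.0017 0 39.5 -1; -0.0004 0.0019 0 45 -1")

```text
time_s: 13.0
tool_pos: [0.5365, 0.2284, 0.1953]
tool_rot: [179.8, -0.1, 66.0]
force: [-3.1, -1.1, 12.1]
grip_width: 0.0136
```

```bash
python3 st.py
```

```text
13.15 [0.5365 0.2284 0.1953] [179.8345  -0.109   66.2127] F [-2.42   -1.3148 12.47  ] M [-0.3241  0.7192  0.0768] 0.013604325178544029 [ 14.4304  16.4111 -47.502   94.0036  12.5391  74.9046 -59.112 ]
cap [0.5359 0.2254] foot z 0.15768900737655175 to neck in tool xy -0.0006359548006694606 -0.00011915944426456393
```

Call:
drive_tool(moves="0 0 0 0.5 -1; 0 0.0001 0 1 -1; 0 0.0001 0 1.5 -1; 0 0.0001 0 2 -1; 0 0.0002 0 2.5 -1; 0 0.0002 0 3 -1; 0 0.0002 0 3 -1; 0 0.0002 0 3 -1")

```text
time_s: 13.95
tool_pos: [0.5365, 0.2285, 0.1953]
tool_rot: [179.8, -0.1, 63.3]
force: [-2.6, -1.4, 13.1]
grip_width: 0.0138
```

```bash
python3 st.py
```

```text
14.1 [0.5365 0.2285 0.1953] [179.8391  -0.1058  63.3423] F [-2.9446 -1.6738 13.1032] M [-0.3397  0.7743  0.6125] 0.01357725520005683 [ 14.1108  16.3251 -47.1065  94.0024  12.4034  74.8891 -61.7209]
cap [0.5357 0.2255] foot z 0.15767543913834803 to neck in tool xy -0.0006449311978699648 8.270332369514175e-05
```

Torque rose from 0.08 to 0.61 Nm within 3°: the stop is reached. One check that the bar hasn't slipped in the jaws.

```bash
python3 - <<'E'
from h import *
o=get_obs(); im,d=read_camera("wrist"); s,_=read_camera("scene")
a=cv2.resize(im[120:330,150:360],(400,400),interpolation=cv2.INTER_CUBIC); b=cv2.resize(s[90:250,290:450],(400,400),interpolation=cv2.INTER_CUBIC)
save("end.png",np.hstack([a,b]))
g=cv2.cvtColor(im,cv2.COLOR_RGB2GRAY).astype(float)
for v in range(222,272,6): # bar edges per row
    gr=np.diff(g[v,225:290]); print(v,225+int(gr.argmax()),225+int(gr.argmin()),end=" | ")
E
```

```text
222 266 242 | 228 235 274 | 234 281 228 | 240 282 227 | 246 242 225 | 252 242 267 | 258 242 267 | 264 242 267 | 270 242 267 |
```

View pics/end.png

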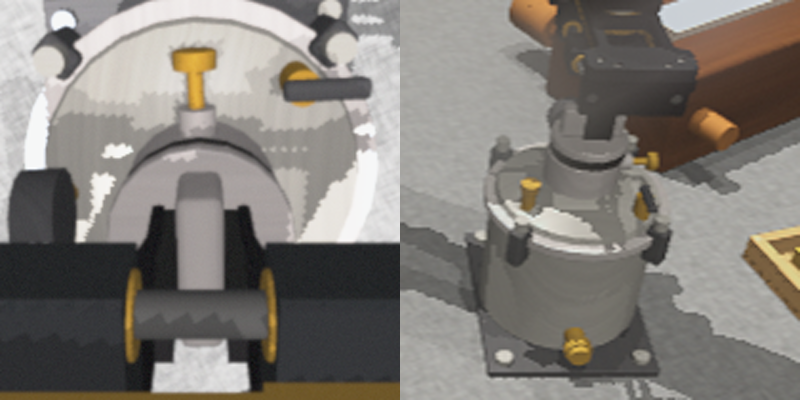

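The end picture shows the bar square in the jaws, the washer seated on the rim and the bar at right angles to the gauge/notch line. Handing in.

```bash
python3 -c "
from cell import *
o=get_obs();print(o['time_s'],o['tool_pos'],o['tool_rot'],o['force'],o['wrist_torque'],o['grip_width']);print(sign_off())"
```

```text
14.2 [0.53652869 0.2284529  0.1952812 ] [ 1.79835506e+02 -1.04660954e-01  6.33417862e+01] [-3.51208583 -1.5650414  12.85631908] [-0.35367316  0.74084784  0.66155424] 0.013171809206306501
the job is handed in; nothing more can be done
None
```

The cap is in the filler neck, pressed down and turned clockwise to its stop. The arm is still holding it there with a 60 N grip, so you can run in the locking screw. I handed the job in at 14.2 s of the 48 s.

- **Lugs through the notches:** the foot went 7 mm below the rim with no rise in force, so the lugs had passed into the notches before the seal took any load.
- **Down:** the foot is about 17 mm below the rim. Position and the spring force (about 15 N) agree within about 0.5 mm. That is past the 14 mm needed to turn, but just short of the full 18 mm.
- **Turned:** the tool turned about 93°. The moment about the cap's axis rose from 0.08 to about 0.6 Nm over the last 3°, which is the stop. The last picture shows the bar still square in the jaws.
- **Small mismatch:** about 3–4 N of sideways force and some wrist moment remain. They come from under 1 mm of misalignment, which I only partly corrected.
- **Everything else:** I took nothing else out of the box, and the arm's path stayed clear of the book, bottle and brush. I did not check with a last picture that they and the other fittings had stayed put.

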